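Fit the drive yoke on the gearbox's splined stub and lock it with the keeper

ROBOT

A 6-joint arm with a two-finger parallel gripper is mounted at the origin on a cart in front of the work surface, level with it; the furniture and walls round the work are solid. World frame = base frame: x ahead of the robot, y to its left, z up, the work surface at z = 0. Lengths are in m, angles in rad, forces in N, time in s.
With the tool pointing down it reaches from about 0.275 to 0.725 m from the base axis. Payload 5.6 kg.
Tool frame: the origin (TCP) lies midway between the tips of the shut fingers; the grasp point (between the pads) lies 19 mm behind it (robot.tcp_to_grasp is the x of the grasp point in the tool frame, in m); x points along the fingers, z is the direction in which the jaws open and shut, and the axes are right-handed (so a half turn about x gives the same grasp; the last joint's range is limited). The gripper opens to 85 mm and grips with 20 to 120 N. Pads are 22 mm wide; open, the fingers measure 114 mm over their backs; the gripper's body (76 mm by 85 mm) begins 54 mm behind the grasp point. The pads swing forward as they close: fully open they stand 13 mm farther back than shut.
Start: joints at [-0.843, 0.255, 0.108, 0, -1.424, -0.285], TCP at [0.236, -0.497, 0.231] pointing down, gripper open.
Joint ranges: [-2.95, 2.95], [-1.21, 1.97], [-1.09, 1.5], [-2.87, 1.71], [-2.94, -0.07], [-3.05, 3.05]. Speed limits (rad/s): [2.57, 2.57, 3.14, 3.14, 3.14, 3.14].

INTERFACE

Orientations are given as a unit quaternion [x, y, z, w].
In Python, from bench import robot, eyes, job_done gives the robot as it stands. The module is installed in compiled form; this text tells all that it offers.
- The arm moves only by the tool step_arm, never from a script. Its argument "steps" is text: rows parted by semicolons, each of 7 numbers parted by spaces: the opening, from 0 (shut) to 1 (fully open), then the shift along the tool's x, y, z in mm, then the turn, a rotation vector about the tool's x, y, z in rad. A call has exactly 5 rows; each row is the pose to reach, as a shift and turn from the pose measured when the call began, along the tool's axes at that moment; what a row does not reach only later rows make up. A row lasts 1/10 s, in which the tool goes at most 50 mm and 8.59 degrees, less where a joint would pass 70% of its speed; a pose out of reach is approached as far as the arm can. A call with a gripper value outside its range is refused whole. The fingers move at their own pace and stop on an object; "grip_force" is the grip in N (left out, the last holds). Time passes only in rows, so rows that repeat a pose let the fingers close, or fill a call up. It gives the time, the measured TCP pose, the force and the opening at its end, in the units of the state.
- robot.state(): the state, without advancing time (a new reading comes with each control period).
- eyes.get_image(name): name is "scene" or "top" or "wrist"; returns a dict with "pixels" (384x512x3 uint8, red, green, blue), "z_map" (384x512 float32, m along the optical axis (not along the pixel's ray), 0 where there is no reading), "camera_matrix" (3x3 intrinsics, pixels), "world_to_cam" (4x4, takes a point from world to camera coordinates); the wrist camera has in their place "T_tool_cam" (4x4, takes a point from camera to tool coordinates, whose origin is the TCP and whose axes are the tool frame's). Camera axes: x right, y down, z forward; pixel columns grow to the right and rows downward; lengths in m; the calibration is good to about 2 mm. A picture is of the moment at which its call begins: read the wrist's pose just before it.
- job_done(): hands the job in, once; it reports no verdict.
The state is a dict: "time_s": time; "joints": joint angles; "qd": joint speeds; "joint_efforts": joint torques, N m; "tool_pos": TCP position; "orientation": TCP orientation; "ft_force": force on the tool from outside, world axes, zero at the start; "moment": the same for the moment, N m; "grip_width": finger opening in m.
Only numpy, scipy, OpenCV 4.12 (cv2) and the standard library are available. Lean on these libraries where they do the work, as an engineer would, in place of code of your own. Each camera call takes 0.05 s, during which the arm holds its last target.

TASK

Fit the steel drive yoke onto the splined stub of the gearbox: turn the shaft with its hand crank until the four splines line up with the slots of the yoke held level the way it lies on the bench, then slide the yoke on until its flange is fully home against the bearing cap. Finally swing the red keeper all the way down so that it drops behind the flange and locks the yoke on. Leave the grease pot and the spray can standing where they are.

Things in the scene. Friction and masses are not known exactly. Their poses are not given: they have to be found in the camera images.
- gearbox: Grey cast gearbox, bolted down. Origin: centre of its underside, on the bench; housing 84 x 100 mm (x, y), top at z 0.146, foot 104 x 144 mm. A level shaft runs through it along its x axis, 105 mm up: the splined stub on its -x side, from the steel bearing cap (68 mm wide, face at local x = -0.052) to local x = -0.127; the hand crank on its +x side.
- shaft (a joint): Turn of the shaft (stub and crank) about the gearbox's +x axis, rad. 0: crank arm straight up; positive leans it to the gearbox's -y side. Starts at 0.35 to 1.2; stays where left (friction 0.15 N m). One of the four teeth points along the crank arm, so with the crank upright or level (0, +-pi/2) they match the yoke held level; free entry within 0.07 rad of that.
- stub_tip (a point): Free end of the splined stub, on the shaft axis; the frame turns with the shaft (the gearbox's axes at joint 0). Stub 75 mm long: four straight teeth 90 degrees apart, 11 mm wide, 44 mm over the tips, on a 30 mm core; the last 8 mm taper to 6 mm wide and 36 mm over the tips, a lead-in.
- crank_grip (a point): Middle of the crank's black round grip: 21 mm thick, 50 mm long, parallel to the shaft axis, 60 mm from it, at local x = 0.091 of the gearbox (the grip covers local x 0.066 to 0.116, the flat arm 0.053 to 0.063). The frame turns with the shaft.
- yoke: Loose steel drive yoke, about 0.65 kg, 130 mm long, lying level. x axis: along the bore, from fork to flange; z up. 76 mm square flange with cut corners, 12 mm thick; square barrel 58 mm across flats (local x -0.027 to +0.043), to be gripped across its upright sides; 76 mm plate, fork. Origin: on the bore axis 55 mm from the flange's face, 38 mm above the bench, near its centre of mass.
- yoke_mouth (a point): Centre of the yoke's splined bore at the flange's face (yoke local x = +0.055). Bore 82 mm deep, four slots 14.4 mm wide, 47.6 mm across, straight up, down and to both sides of the yoke; about 1.7 mm clearance all round on the stub. Home: this point within 3 mm of the bearing cap's face, so at the gearbox's local x = -0.052, and 103 to 105 mm above the bench.
- keeper (a joint): Angle of the red keeper plate hinged on the gearbox above the stub (hinge along the gearbox's y axis at local x = -0.044, z = 0.151), rad. 0: fully down; grows as it swings up and back, to 1.95. Starts at 1.65 to 1.9; stays where left (friction 0.06 N m). Its bevelled tongue drops behind the home flange (local x -0.068 to -0.076); if the yoke is not home it lands on the flange.
- keeper_knob (a point): Centre of the red ball knob (22 mm) at the keeper's free end, 61 mm along the plate from the hinge and 12 mm above the plate; with the keeper down it is at the gearbox's local x = -0.105, z = 0.163.
- grease_pot: Yellow grease pot with white lid, 102 mm wide, 115 mm high, a bystander. Origin: centre of its underside.
- spray_can: White spray can with blue cap, 59 mm wide, 200 mm high, a bystander. Origin: centre of its underside.
- lean_board: Grey board, 5 cm wide, leaning on the wall, a fixed obstacle left of the gearbox: it rises from the bench at world (0.52, 0.08) steeply to the left and back, passing (0.60, 0.15) at 0.35 m up. Pass in front of it, not across it. In front of the gearbox stands a blue vice, 182 mm high, reaching to world x = 0.48, y from -0.24 to 0.

How it is judged:
On the way, in this order (a step that is already met when the one before it is completed fails the run):
1. the shaft is turned so that its splines line up with the level yoke (crank upright or level, within 0.09 rad) ((angle between the z axis of stub_tip and the z axis of gearbox, either way round below 0.09 rad or angle between the z axis of stub_tip and the y axis of gearbox, either way round below 0.09 rad)), for 0.2 s.
2. the yoke sits on the stub, fully home (within 3.5 mm) (x of yoke in the frame of gearbox between -0.1105 and -0.103 m and horizontal distance between yoke and stub_tip below 0.025 m and angle between the x axis of yoke and the x axis of gearbox, either way round below 0.07 rad and height (world z) of yoke between 0.098 and 0.11 m), for 0.2 s.
At the end, for the whole second after the job is handed in: The yoke sits on the splined stub, in line with the shaft, its flange within 4.5 mm of the bearing cap, at rest; the keeper is down behind the flange (below 0.1 rad) (x of yoke in the frame of gearbox between -0.1115 and -0.103 m and y of yoke in the frame of gearbox between -0.005 and 0.005 m and angle between the x axis of yoke and the x axis of gearbox, either way round below 0.07 rad and height (world z) of yoke between 0.098 and 0.11 m and value of joint keeper below 0.1 rad and linear speed of yoke below 0.02 m/s); the robot touches nothing.
It fails at once if the grease pot is knocked over or pushed more than 5 cm (angle between grease_pot's own z axis and vertical above 0.5 rad or distance of grease_pot from where it was at the start of the episode above 0.05 m).
It fails at once if the spray can is knocked over or pushed more than 5 cm (angle between spray_can's own z axis and vertical above 0.5 rad or distance of spray_can from where it was at the start of the episode above 0.05 m).
It also fails if it takes over 72 s, if anything falls off the work surface, if the arm or the gripper's body presses on something with over 40 N, if the wrist force passes 120 N, or if a joint passes its speed limit or range.

## Working session

There is one attempt and no reset: what is moved stays moved. The work goes in short steps, Python scripts to look and compute and a tool call to move; the robot and the scene stay as the last step left them, time stands still between calls to the robot, and variables do not carry over. Pictures are saved under pics/ and viewed, and the job is handed in when it is done.

Besides the shell and the picture viewer there is one more tool, called after ">>>" as name(argument=value, ...) on one line, values as JSON. step_arm: Moves the arm, as the interface text tells. Its arguments: {"type":"object","properties":{"steps":{"type":"string"},"grip_force":{"type":"number"}},"required":["steps"]}

```bash
mkdir -p pics; ls
cat > h.py <<'E'
import numpy as np, cv2
from bench import robot, eyes, job_done
from scipy.spatial.transform import Rotation as R
def snap(name,fn=None):
    s=robot.state(); im=eyes.get_image(name)
    if fn: cv2.imwrite('pics/'+fn, cv2.cvtColor(im['pixels'],cv2.COLOR_RGB2BGR))
    if name=='wrist':
        T=np.eye(4);T[:3,:3]=R.from_quat(s['orientation']).as_matrix();T[:3,3]=s['tool_pos']
        im['c2w']=T@im['T_tool_cam']
    else: im['c2w']=np.linalg.inv(im['world_to_cam'])
    K=im['camera_matrix'];z=im['z_map'];v,u=np.mgrid[:z.shape[0],:z.shape[1]]
    P=np.stack([(u-K[0,2])/K[0,0]*z,(v-K[1,2])/K[1,1]*z,z,np.ones_like(z)],-1)
    W=(P@im['c2w'].T)[...,:3]; W[z<=0]=np.nan; im['W']=W
    return im
E
python3 - <<'E'
from h import *
print(robot.state(), robot.tcp_to_grasp)
for n in ['scene','top','wrist']:
    im=snap(n,n+'0.png'); np.save('pics/%s0W.npy'%n,im['W']); print(n,im['c2w'].round(3).tolist(),im['camera_matrix'].tolist())
E
```

```text
pics
{'time_s': 0.0, 'joints': array([-8.43414008e-01,  2.55744852e-01,  1.06941114e-01, -4.81223753e-04,
       -1.42389673e+00, -2.84570435e-01]), 'qd': array([-0.00164407,  0.00062727, -0.00072177,  0.00065538, -0.00043979,
       -0.00205201]), 'joint_efforts': array([-3.00912419e-03, -3.86628163e+01,  2.37933522e+01,  5.36508545e+00,
       -6.16617981e-03, -8.53599431e-06]), 'tool_pos': array([ 0.23547498, -0.49646516,  0.23037084]), 'orientation': array([-0.59698118,  0.37766767,  0.59818257,  0.37836253]), 'ft_force': array([ 0.47751798, -0.21191242,  0.68426208]), 'moment': array([ 0.05494541, -0.0235525 , -0.06360583]), 'grip_width': 0.0859064024892984} -0.0187
scene [[0.83, -0.353, 0.432, 0.065], [-0.558, -0.518, 0.649, -0.948], [-0.006, -0.779, -0.627, 0.932], [0.0, 0.0, 0.0, 1.0]] [[396.9471851199838, 0.0, 252.58273359270942], [0.0, 396.9471851199838, 190.5290765794918], [0.0, 0.0, 1.0]]
top [[-0.026, -0.991, 0.129, 0.434], [-0.999, 0.029, 0.02, -0.122], [-0.024, -0.129, -0.991, 1.329], [0.0, 0.0, 0.0, 1.0]] [[398.5620859040565, 0.0, 254.39089972904034], [0.0, 398.5620859040565, 189.56822451118205], [0.0, 0.0, 1.0]]
wrist [[-0.429, 0.859, 0.279, 0.164], [0.903, 0.408, 0.134, -0.53], [0.001, 0.31, -0.951, 0.374], [0.0, 0.0, 0.0, 1.0]] [[275.7268175709233, 0.0, 254.86835558516682], [0.0, 275.7268175709233, 192.53780098195094], [0.0, 0.0, 1.0]]
```

View pics/scene0.png

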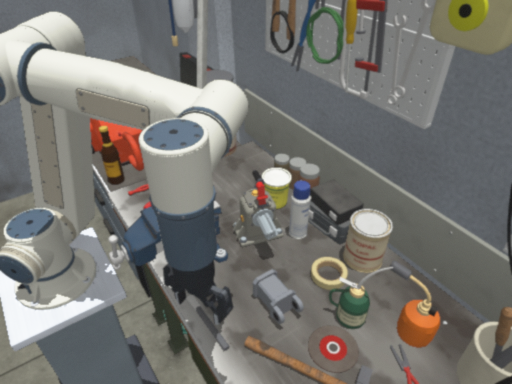

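View pics/top0.png

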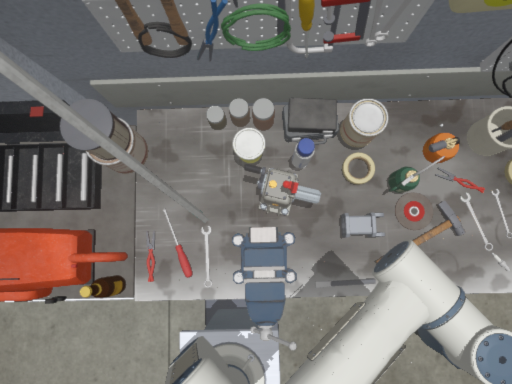

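View pics/wrist0.png

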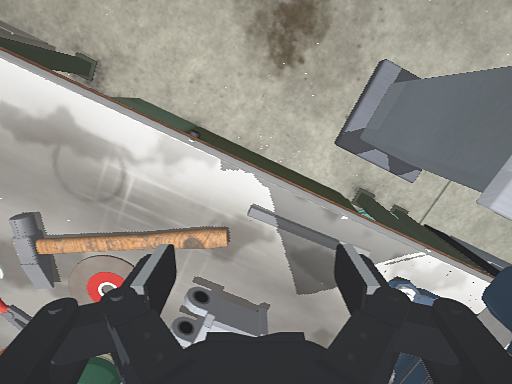

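Run:
```python
import cv2
t=cv2.imread('pics/top0.png');s=cv2.imread('pics/scene0.png')
cv2.imwrite('pics/topc.png',cv2.resize(t[110:260,220:400],None,fx=4.4,fy=4,interpolation=cv2.INTER_CUBIC))
cv2.imwrite('pics/scenec.png',cv2.resize(s[150:320,215:325],None,fx=3.5,fy=3.5,interpolation=cv2.INTER_CUBIC))
```

```text
(no output)
```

View pics/topc.png

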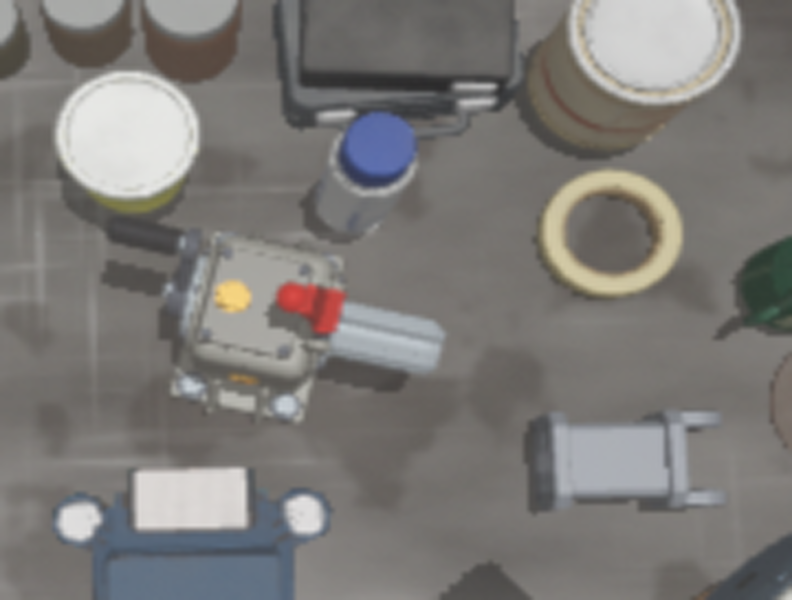

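View pics/scenec.png

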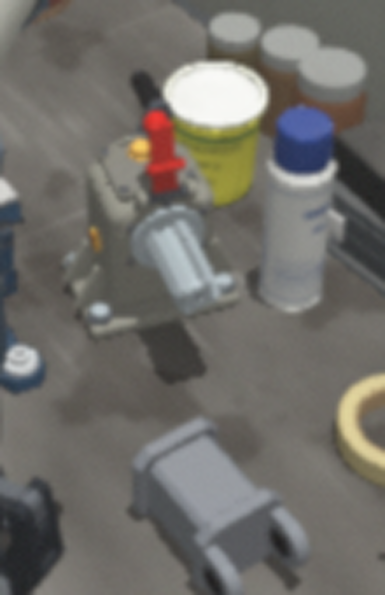

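```bash
cat > m0.py <<'E'
import numpy as np, cv2
W=np.load('pics/top0W.npy'); im=cv2.imread('pics/top0.png')
v,u=np.mgrid[:384,:512]
def rect(m):
    p=W[m][:,:2].astype(np.float32); r=cv2.minAreaRect(p*1000); b=cv2.boxPoints(r)
    return r
z=W[...,2]
reg=lambda a,b,c,d:(u>=a)&(u<b)&(v>=c)&(v<d)
# gearbox top
m=reg(255,305,165,205)&(abs(z-.146)<.006); print('gtop',m.sum(),rect(m), np.median(z[m]))
# stub: points
m=reg(293,325,180,208)&(z>.09)&(z<.14); print('stub',m.sum(),rect(m),W[m].mean(0),W[m].max(0))
# yoke
m=reg(335,390,205,245)&(z>.012); print('yoke',m.sum(),rect(m))
m=reg(335,390,205,245)&(z>.05); print('yoke hi',m.sum(),rect(m),np.percentile(z[m],[5,50,95]))
hsv=cv2.cvtColor(im,cv2.COLOR_BGR2HSV)
m=reg(240,264,160,178)&(hsv[...,2]<75)&(z>.08); print('grip',m.sum(),rect(m),W[m].mean(0),np.percentile(z[m],[5,50,95]))
m=reg(230,268,125,162)&(z>.105)&(z<.125); print('pot',m.sum(),rect(m))
m=reg(290,318,130,160)&(hsv[...,0]>105)&(hsv[...,0]<130)&(hsv[...,1]>120)&(z>.15); print('can',m.sum(),rect(m),np.percentile(z[m],[5,50,95]))
m=reg(275,305,170,200)&((hsv[...,0]<6)|(hsv[...,0]>174))&(hsv[...,1]>150); print('keeper',m.sum(),rect(m),W[m][np.argmax(z[m])])
E
python3 m0.py
```

```text
gtop 502 ((597.0720825195312, -167.28494262695312), (111.38125610351562, 79.44412231445312), 73.97174835205078) 0.1446657628477137
stub 328 ((574.8032836914062, -257.9341125488281), (78.82923126220703, 63.40110778808594), 75.46562957763672) [ 0.57228934 -0.25837908  0.11787467] [ 0.61538096 -0.21363545  0.1360188 ]
yoke 775 ((478.9955749511719, -440.7513427734375), (127.2756576538086, 75.24078369140625), 88.97967529296875)
yoke hi 695 ((478.7713623046875, -440.31610107421875), (125.5645751953125, 75.25919342041016), 89.43924713134766) [0.05703549 0.06647984 0.07709786]
grip 54 ((650.1453247070312, -93.27926635742188), (45.95429229736328, 18.037885665893555), 72.39710998535156) [ 0.6487001  -0.09123045  0.16344499] [0.1593066  0.1636948  0.16694675]
pot 778 ((738.9334716796875, -82.46987915039062), (97.28050231933594, 100.69969177246094), 88.32270812988281)
can 11 ((685.2687377929688, -245.97999572753906), (27.542970657348633, 5.082132816314697), 72.94021606445312) [0.19501273 0.19843832 0.20088745]
keeper 87 ((586.3560791015625, -202.1331024169922), (39.076904296875, 26.73080825805664), 85.90493774414062) [ 0.58834102 -0.19123355  0.2200321 ]
```

```bash
cat >> h.py <<'E'
def tgt(yaw):
    """tool down, tool z along horizontal direction yaw (rad)"""
    x=np.array([0,0,-1.]); z=np.array([np.cos(yaw),np.sin(yaw),0]); y=np.cross(z,x)
    return np.stack([x,y,z],1)
def rel(pos,yaw=None,grasp=True,M=None):
    """shift mm & rotvec in tool frame; pos is the grasp point (or TCP)"""
    s=robot.state(); T=R.from_quat(s['orientation']).as_matrix()
    if M is None: M=tgt(yaw)
    p=np.array(pos,float)
    if grasp: p=p-M@np.array([robot.tcp_to_grasp,0,0])
    d=T.T@(p-s['tool_pos'])*1000; r=R.from_matrix(T.T@M).as_rotvec()
    return d.round(1),r.round(4)
def st():
    s=robot.state();T=R.from_quat(s['orientation']).as_matrix()
    print('t',round(s['time_s'],2),'tcp',s['tool_pos'].round(4),'toolz yaw',np.round(np.arctan2(T[1,2],T[0,2]),4),'x',T[:,0].round(3),'F',s['ft_force'].round(1),'w',round(s['grip_width'],4),'j',s['joints'].round(2))
E
python3 - <<'E'
from h import *
st(); im=snap('wrist'); print(im['T_tool_cam'].round(3).tolist()); s=robot.state(); print(R.from_quat(s['orientation']).as_matrix().round(3).tolist())
for y in (-15,165): print(rel([.615,-.17,.36],np.deg2rad(y),False))
for y in (0,180): print(rel([.47,-.44,.2],np.deg2rad(y),False))
E
```

```text
t 0.15 tcp [ 0.2355 -0.4966  0.2306] toolz yaw 2.0135 x [-0.001  0.001 -1.   ] F [0.  0.3 0.1] w 0.0853 j [-0.84  0.26  0.11 -0.   -1.42 -0.28]
[[0.001, -0.31, 0.951, -0.144], [0.001, -0.951, -0.31, 0.079], [1.0, 0.001, -0.0, 0.001], [0.0, 0.0, 0.0, 1.0]]
[[-0.001, -0.904, -0.428], [0.001, -0.428, 0.904], [-1.0, 0.0, 0.001]]
(array([-129.1, -482.8,  132.7]), array([ 2.2754e+00,  5.0000e-04, -1.4000e-03]))
(array([-129.1, -482.8,  132.7]), array([-8.662e-01,  1.100e-03,  4.000e-04]))
(array([  30.7, -236.1,  -49.3]), array([ 2.0136e+00,  7.0000e-04, -1.2000e-03]))
(array([  30.7, -236.1,  -49.3]), array([-1.128e+00,  1.100e-03,  6.000e-04]))
```

Run:
```python
from h import *
print(rel([.560,-.286,.34],np.deg2rad(165),False))
```

```text
(array([-109.2, -383.4,   51.5]), array([-8.662e-01,  1.100e-03,  4.000e-04]))
```

>>> step_arm(steps="1 -40 -30 0 -0.1 0 0; 1 -75 -70 10 -0.2 0 0; 1 -109 -110 20 -0.35 0 0; 1 -109 -160 25 -0.5 0 0; 1 -109 -210 30 -0.62 0 0", grip_force=60)

```text
time_s: 0.7
tool_pos: [0.4084, -0.3822, 0.3416]
orientation: [0.686, -0.176, -0.684, -0.176]
ft_force: [0.5, 0.3, -0.5]
grip_width: 0.0858
```

Run:
```python
from h import *
st();print(rel([.560,-.286,.34],np.deg2rad(165),False))
```

```text
t 0.7 tcp [ 0.4084 -0.3822  0.3416] toolz yaw 2.6386 x [ 0.003 -0.001 -1.   ] F [ 0.5  0.3 -0.5] w 0.0858 j [-0.47  0.27  0.41 -0.   -1.7  -0.03]
(array([   1.9, -157.3,  -86.4]), array([-2.412e-01, -2.700e-03,  2.000e-04]))
```

>>> step_arm(steps="1 0 -50 -25 -0.1 0 0; 1 0 -95 -50 -0.2 0 0; 1 2 -135 -75 -0.241 -0.003 0; 1 2 -157 -86 -0.241 -0.003 0; 1 2 -157 -86 -0.241 -0.003 0")

```text
time_s: 1.2
tool_pos: [0.5625, -0.2831, 0.337]
orientation: [-0.7, 0.09, 0.703, 0.092]
ft_force: [-1.1, 0.5, -0.3]
grip_width: 0.0856
```

Run:
```python
from h import *
st(); im=snap('wrist','w1.png'); np.save('pics/w1W.npy',im['W'])
t=snap('top','t1.png'); s=snap('scene','s1.png')
```

```text
t 1.2 tcp [ 0.5625 -0.2831  0.337 ] toolz yaw 2.884 x [-0.004  0.002 -1.   ] F [-1.1  0.5 -0.3] w 0.0856 j [-0.22  0.43  0.63 -0.   -1.77 -0.04]
```

View pics/w1.png

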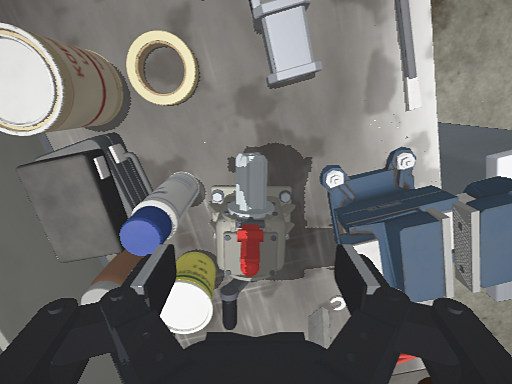

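```bash
cat > m1.py <<'E'
import numpy as np, cv2
W=np.load('pics/w1W.npy'); im=cv2.imread('pics/w1.png'); z=W[...,2]
v,u=np.mgrid[:384,:512]; reg=lambda a,b,c,d:(u>=a)&(u<b)&(v>=c)&(v<d)
hsv=cv2.cvtColor(im,cv2.COLOR_BGR2HSV)
m=reg(205,295,220,290)&(abs(z-.1445)<.004); cv2.imwrite('pics/mk1.png',(m*255).astype(np.uint8)); print('gtop',m.sum(),cv2.minAreaRect(W[m][:,:2].astype(np.float32)*1000),np.median(z[m]))
a=np.deg2rad(75); gx=np.array([np.cos(a),np.sin(a)]);gy=np.array([-gx[1],gx[0]])
o=np.array([.591,-.170])
L=np.stack([(W[...,:2]-o)@gx,(W[...,:2]-o)@gy],-1)
m=reg(225,280,140,215)&(z>.06)&(z<.135)
# per-row of stub
for r in range(145,206,6):
    k=m[r]; 
    if k.sum()>3: print(r,u[r][k].min(),u[r][k].max(),'x',np.median(L[r][k][:,0]).round(4),'y',L[r][k][:,1].min().round(4),L[r][k][:,1].max().round(4),'z',z[r][k].min().round(3),z[r][k].max().round(3))
m=reg(220,245,275,330)&(hsv[...,2]<75)&(z>.13)&(z<.18); print('grip',m.sum(),L[m].min(0),L[m].max(0),np.percentile(z[m],[5,50,95]),cv2.minAreaRect(W[m][:,:2].astype(np.float32)*1000))
m=reg(230,275,215,280)&((hsv[...,0]<6)|(hsv[...,0]>174))&(hsv[...,1]>150); print('keeper',m.sum(),L[m].min(0),L[m].max(0),z[m].max(),L[m][np.argmax(z[m])])
m=reg(245,330,0,90)&(z>.02); print('yoke',cv2.minAreaRect(W[m][:,:2].astype(np.float32)*1000),W[m].max(0),np.median(z[m]))
m=reg(245,330,0,90)&(z>.072); print('yoke fl',m.sum(),cv2.minAreaRect(W[m][:,:2].astype(np.float32)*1000))
E
python3 m1.py
python3 -c "
import cv2
i=cv2.imread('pics/w1.png');cv2.imwrite('pics/w1c.png',cv2.resize(i[140:335,190:310],None,fx=4,fy=3,interpolation=cv2.INTER_CUBIC))"
```

```text
gtop 1576 ((599.7760009765625, -166.9429931640625), (105.25613403320312, 73.95791625976562), 74.70568084716797) 0.14652582467869696
157 236 264 x -0.1262 y -0.0272 0.0112 z 0.101 0.123
163 235 266 x -0.1186 y -0.0288 0.014 z 0.1 0.128
169 236 266 x -0.1105 y -0.0274 0.0142 z 0.102 0.128
175 236 266 x -0.1021 y -0.0277 0.0144 z 0.1 0.128
181 236 266 x -0.0939 y -0.0279 0.0145 z 0.099 0.128
187 236 266 x -0.0853 y -0.0279 0.0147 z 0.101 0.127
193 236 265 x -0.0766 y -0.0281 0.0133 z 0.101 0.128
199 236 265 x -0.068 y -0.0282 0.0135 z 0.101 0.129
205 225 279 x -0.0538 y -0.0456 0.038 z 0.069 0.128
grip 616 [ 0.03980165 -0.04858188] [ 0.11321077 -0.01608909] [0.14149995 0.16559155 0.1689382 ] ((640.6978759765625, -103.94358825683594), (73.05313873291016, 32.341163635253906), 78.22882080078125)
keeper 958 [nan nan] [nan nan] nan [nan nan]
yoke ((478.7766418457031, -432.55865478515625), (109.99485778808594, 75.97923278808594), 89.76478576660156) [ 0.51695435 -0.37749433  0.08002286] 0.06840897296875251
yoke fl 882 ((479.475830078125, -424.8723449707031), (64.11372375488281, 94.21141052246094), 0.19786563515663147)
```

View pics/w1c.png

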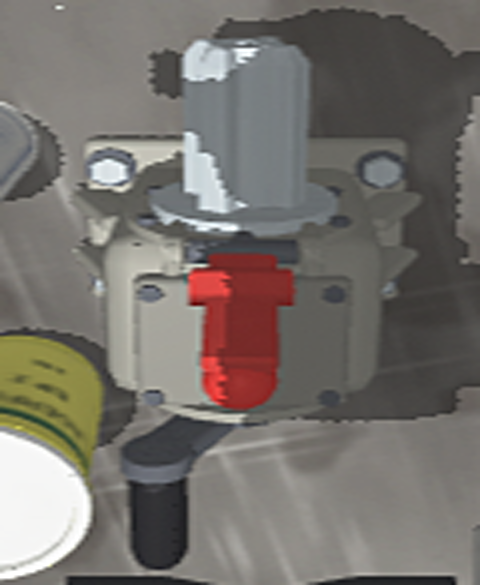

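View pics/mk1.png

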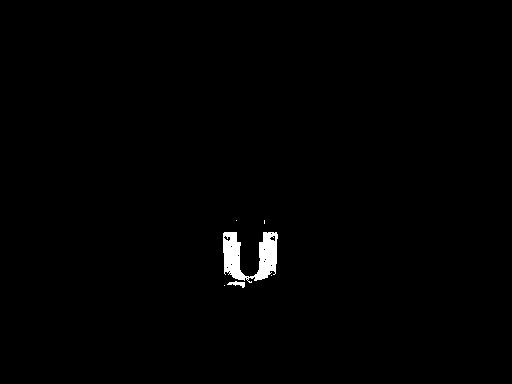

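```bash
cat >> m1.py <<'E'
print('----')
o=np.array([.597,-.172])
L=np.stack([(W[...,:2]-o)@gx,(W[...,:2]-o)@gy],-1)
m=reg(215,245,285,332)&(z>.13)&(z<.18)&(L[...,0]>.067)
for a0 in np.arange(.065,.125,.01):
    k=m&(abs(L[...,0]-a0)<.005)
    if k.sum()>3:
        p=L[k][:,1]; zz=z[k]; print(a0.round(3),k.sum(),p.min().round(4),p.max().round(4),'top z',np.percentile(zz,97).round(4),'y at top',np.median(p[zz>np.percentile(zz,85)]).round(4))
k=m&np.isfinite(L[...,0]); 
# circle fit with radius 10.5mm
from scipy.optimize import least_squares
p=np.c_[L[k][:,1],z[k]]
r=least_squares(lambda c:np.hypot(p[:,0]-c[0],p[:,1]-c[1])-.0105,[p[:,0].mean(),p[:,1].max()-.0105],loss='soft_l1',f_scale=.001); print('grip c',r.x,np.hypot(r.x[0],r.x[1]-.105),np.arctan2(-r.x[0],r.x[1]-.105))
m=reg(230,275,215,290)&((hsv[...,0]<6)|(hsv[...,0]>174))&(hsv[...,1]>150)&np.isfinite(z); print('keeper',m.sum(),L[m].min(0),L[m].max(0),z[m].max(),L[m][np.argmax(z[m])])
k=m&(v>255)
p=np.c_[L[k],z[k]]
r=least_squares(lambda c:np.linalg.norm(p-c,axis=1)-.011,p.mean(0)-[0,0,.005],loss='soft_l1',f_scale=.001); print('knob',r.x)
# stub tooth circle fit: axis (y,z)
E
python3 m1.py | sed -n '/----/,$p'
```

```text
----
0.065 32 -0.0398 -0.0205 top z 0.1692 y at top -0.0308
0.075 86 -0.04 -0.0205 top z 0.169 y at top -0.0297
0.085 87 -0.0402 -0.0206 top z 0.1693 y at top -0.0311
0.095 86 -0.0408 -0.0208 top z 0.1694 y at top -0.0302
0.105 78 -0.0412 -0.0209 top z 0.1693 y at top -0.0304
0.115 18 -0.0396 -0.0238 top z 0.1682 y at top -0.0319
grip c [-0.03100777  0.15814118] 0.061526151237233706 0.5281973189950291
keeper 953 [-0.05237051 -0.01587076] [0.03485884 0.01403922] 0.2195586649767261 [-0.01987522  0.00112255]
knob [-0.02145334 -0.00095637  0.2079217 ]
```

```bash
cat >> h.py <<'E'
G_O=np.array([.597,-.172]); G_A=np.deg2rad(75.0)
def gw(x,y,z):
    c,s=np.cos(G_A),np.sin(G_A); return np.array([G_O[0]+c*x-s*y,G_O[1]+s*x+c*y,z])
Y=G_A+np.pi/2
E
python3 - <<'E'
from h import *
p=gw(.092,-.031,.158); print(p)
print(rel(p+[0,0,.1],Y), rel(p,Y))
E
```

```text
[ 0.65075505 -0.09115821  0.158     ]
(array([ 100.4, -212.1,  -37.9]), array([-0.0001,  0.0008, -0.0001])) (array([ 200.4, -212.1,  -37.9]), array([-0.0001,  0.0008, -0.0001]))
```

>>> step_arm(steps="0.6 0 -50 -8 0 0 0; 0.6 0 -100 -18 0 0 0; 0.6 0 -150 -28 0 0 0; 0.6 20 -195 -36 0 0 0; 0.6 60 -212 -38 0 0 0")

```text
time_s: 1.85
tool_pos: [0.653, -0.0891, 0.2824]
orientation: [0.704, -0.091, -0.699, -0.092]
ft_force: [0.4, -0.2, -0.4]
grip_width: 0.0513
```

Run:
```python
from h import *
st(); p=gw(.092,-.031,.158); print(rel(p,Y))
```

```text
t 1.85 tcp [ 0.653  -0.0891  0.2824] toolz yaw 2.8811 x [ 0.007  0.    -1.   ] F [ 0.4 -0.2 -0.4] w 0.0513 j [ 0.1   0.48  0.56  0.   -1.65 -0.36]
(array([143.1,   2.8,   2.6]), array([ 0.0014, -0.0069,  0.002 ]))
```

>>> step_arm(steps="0.6 40 3 2.5 0 -0.007 0; 0.6 80 3 2.5 0 -0.007 0; 0.6 115 3 2.5 0 -0.007 0; 0.6 135 3 2.5 0 -0.007 0; 0.6 143 3 2.5 0 -0.007 0")

```text
time_s: 2.35
tool_pos: [0.649, -0.0925, 0.1374]
orientation: [-0.7, 0.092, 0.702, 0.093]
ft_force: [0.0, -0.4, -0.2]
grip_width: 0.0514
```

Run:
```python
from h import *
st(); p=gw(.092,-.031,.158); print(rel(p,Y)); snap('wrist','w2.png'); snap('scene','s2.png')
```

```text
t 2.35 tcp [ 0.649  -0.0925  0.1374] toolz yaw 2.8794 x [-0.003  0.002 -1.   ] F [ 0.  -0.4 -0.2] w 0.0514 j [ 0.09  0.5   0.24 -0.   -1.31 -0.36]
(array([-1.9, -1.8, -1.3]), array([-0.0004,  0.0036,  0.0011]))
```

View pics/w2.png

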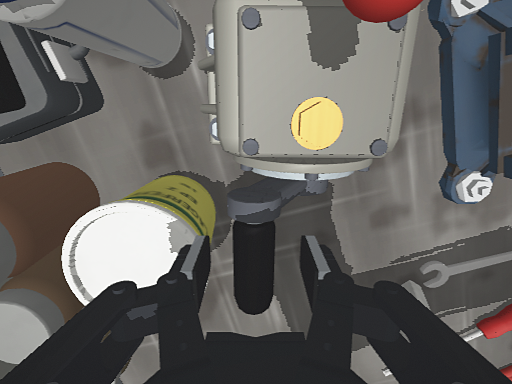

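View pics/s2.png

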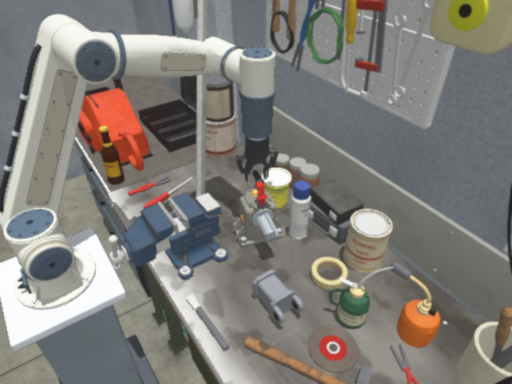

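>>> step_arm(steps="0.1 0 0 0 0 0 0; 0.1 0 0 0 0 0 0; 0.1 0 0 0 0 0 0; 0.1 0 0 0 0 0 0; 0.1 0 0 0 0 0 0", grip_force=30)

```text
time_s: 2.95
tool_pos: [0.651, -0.0928, 0.1411]
orientation: [0.702, -0.092, -0.7, -0.093]
ft_force: [-0.7, -1.3, 5.8]
grip_width: 0.0196
```

Run:
```python
from h import *
st()
for th in (.53,.4,.27,.14,0):
    a=gw(.091,-.06*np.sin(th),.105+.06*np.cos(th)); b=gw(.091,-.06*np.sin(.53),.105+.06*np.cos(.53))
    print(th,((a-b)@R.from_quat(robot.state()['orientation']).as_matrix()*1000).round(1))
```

```text
t 2.95 tcp [ 0.651  -0.0928  0.1411] toolz yaw 2.8801 x [ 0.003  0.001 -1.   ] F [-0.7 -1.3  5.8] w 0.0196 j [ 0.1   0.5   0.25 -0.   -1.31 -0.36]
0.53 [0. 0. 0.]
0.4 [-3.5 -0.   7. ]
0.27 [-6.1 -0.  14.3]
0.14 [-7.7 -0.  21.9]
0 [-8.3 -0.  30.3]
```

>>> step_arm(steps="0.1 -3.5 0 7 0 0 0; 0.1 -6 0 14 0 0 0; 0.1 -8 0 22 0 0 0; 0.1 -8.3 0 30 0 0 0; 0.1 -8.3 0 30 0 0 0")

```text
time_s: 3.45
tool_pos: [0.6259, -0.0858, 0.1533]
orientation: [0.706, -0.092, -0.696, -0.092]
ft_force: [5.5, -0.7, 7.9]
grip_width: 0.0192
```

Run:
```python
from h import *
st(); im=snap('wrist','w3.png')
```

```text
t 3.45 tcp [ 0.6259 -0.0858  0.1533] toolz yaw 2.8808 x [ 0.014 -0.001 -1.   ] F [ 5.5 -0.7  7.9] w 0.0192 j [ 0.11  0.44  0.17  0.   -1.29 -0.37]
```

View pics/w3.png

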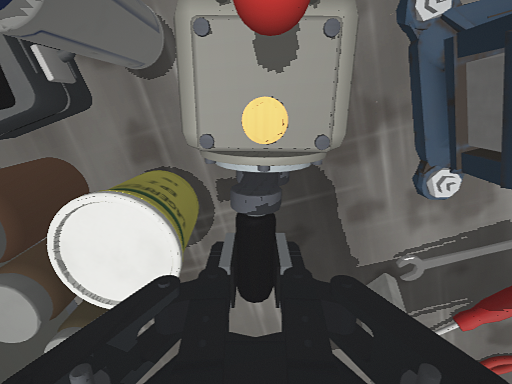

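>>> step_arm(steps="0.1 0 0 3 0 -0.007 0; 0.1 0 0 5.5 0 -0.014 0; 0.1 0 0 5.5 0 -0.014 0; 0.1 0 0 5.5 0 -0.014 0; 0.1 0 0 5.5 0 -0.014 0")

```text
time_s: 4.0
tool_pos: [0.6229, -0.085, 0.1541]
orientation: [0.703, -0.091, -0.699, -0.093]
ft_force: [5.9, -2.6, -0.9]
grip_width: 0.0188
```

Run:
```python
from h import *
st(); im=snap('wrist','w4.png'); W=im['W'];z=W[...,2];s=robot.state()
T=R.from_quat(s['orientation']).as_matrix(); g=s['tool_pos']+T[:,0]*robot.tcp_to_grasp
d=g[:2]-G_O; c,sn=np.cos(G_A),np.sin(G_A); print('grasp local',d@[c,sn],d@[-sn,c],g[2])
m=(abs(z-.1455)<.004); v,u=np.mgrid[:384,:512]; m&=(v<170)&(u>160)&(u<370)
print(m.sum(),cv2.minAreaRect(W[m][:,:2].astype(np.float32)*1000)); np.save('pics/w4W.npy',W)
```

```text
t 4.0 tcp [ 0.6229 -0.085   0.1541] toolz yaw 2.8807 x [ 0.006  0.001 -1.   ] F [ 5.9 -2.6 -0.9] w 0.0188 j [ 0.11  0.44  0.17 -0.   -1.3  -0.37]
grasp local 0.09070222386694111 -0.0024613145133270836 0.17284108795769576
17887 ((599.7069702148438, -166.05650329589844), (82.96929931640625, 74.46846771240234), 74.62205505371094)
```

View pics/w4.png

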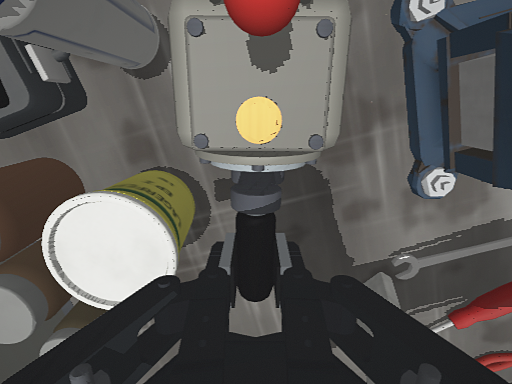

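>>> step_arm(steps="0.5 0 0 0 0 -0.006 0; 0.5 0 0 0 0 -0.006 0; 0.5 0 0 0 0 -0.006 0; 0.5 -30 0 0 0 -0.006 0; 0.5 -80 0 0 0 -0.006 0")

```text
time_s: 4.55
tool_pos: [0.6202, -0.0846, 0.231]
orientation: [-0.698, 0.091, 0.704, 0.093]
ft_force: [1.7, -0.7, 0.2]
grip_width: 0.0428
```

Run:
```python
from h import *
st(); print(rel(gw(-.12,0,.32),Y,False))
```

```text
t 4.55 tcp [ 0.6202 -0.0846  0.231 ] toolz yaw 2.8809 x [-0.009  0.003 -1.   ] F [ 1.7 -0.7  0.2] w 0.0428 j [ 0.11  0.42  0.34 -0.   -1.5  -0.37]
(array([-89.2, 210.3,   0.9]), array([0.0011, 0.0097, 0.001 ]))
```

>>> step_arm(steps="1 -45 0 0 0 0 0; 1 -85 30 0 0 0 0; 1 -89 80 0 0 0.005 0; 1 -89 130 0 0 0.01 0; 1 -89 180 1 0 0.01 0")

```text
time_s: 5.05
tool_pos: [0.573, -0.2595, 0.3202]
orientation: [0.702, -0.091, -0.701, -0.092]
ft_force: [0.6, 0.6, 0.4]
grip_width: 0.0855
```

>>> step_arm(steps="1 0 30 0 0 0 0; 1 0 30 0 0 0 0; 1 0 30 0 0 0 0; 1 0 30 0 0 0 0; 1 0 30 0 0 0 0")

```text
time_s: 5.55
tool_pos: [0.5657, -0.2873, 0.3202]
orientation: [0.702, -0.09, -0.701, -0.091]
ft_force: [0.2, -0.4, 0.5]
grip_width: 0.0854
```

Run:
```python
from h import *
st(); im=snap('wrist','w5.png'); np.save('pics/w5W.npy',im['W'])
i=cv2.imread('pics/w5.png');cv2.imwrite('pics/w5c.png',cv2.resize(i[130:330,190:320],None,fx=4,fy=3,interpolation=cv2.INTER_CUBIC))
```

```text
t 5.55 tcp [ 0.5657 -0.2873  0.3202] toolz yaw 2.8838 x [ 0.001  0.001 -1.   ] F [ 0.2 -0.4  0.5] w 0.0854 j [-0.23  0.43  0.59 -0.   -1.73 -0.03]
```

View pics/w5c.png

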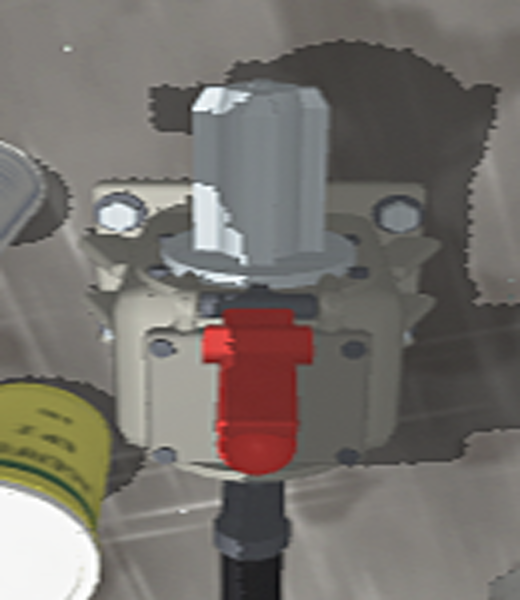

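```bash
cat > m5.py <<'E'
from h import *
import sys
W=np.load(sys.argv[1]); z=W[...,2]
c,s=np.cos(G_A),np.sin(G_A); D=W[...,:2]-G_O; X=D@[c,s]; Yl=D@[-s,c]
m=(X>-.115)&(X<-.06)&(abs(Yl)<.03)&(z>.08)
for a in np.arange(-.112,-.06,.01):
    k=m&(abs(X-a)<.005); y=Yl[k];zz=z[k]
    t=zz>.1245; l=(y<-.0165)&(zz>.1); r=(y>.0165)&(zz>.1)
    print(a.round(3),'y ext',np.percentile(y,[1,99]).round(4),'top tooth',np.percentile(y[t],[2,98]).round(4),'z',np.median(zz[t]).round(4),'L z',np.median(zz[l]).round(4),'R z',np.median(zz[r]).round(4))
k=m&(z>.1245); A=np.c_[Yl[k],np.ones(k.sum())]; print('top tooth tilt',np.linalg.lstsq(A,z[k],rcond=None)[0])
k=m&(z>.1245); A=np.c_[X[k],np.ones(k.sum())]; q=np.linalg.lstsq(A,Yl[k],rcond=None)[0]; print('yaw dev',q)
from scipy.optimize import least_squares
k=(X>.07)&(X<.11)&(abs(Yl)<.03)&(z>.155)&(z<.19)
if k.sum()>20:
    p=np.c_[Yl[k],z[k]]; r=least_squares(lambda c:np.hypot(p[:,0]-c[0],p[:,1]-c[1])-.0105,[p[:,0].mean(),.165],loss='soft_l1',f_scale=.001); print('grip',k.sum(),r.x)
k=(X>-.053)&(X<-.05)&(abs(Yl)<.05)&(z>.06)&(z<.14);print('cap y',np.percentile(Yl[k],[1,99]))
k=(abs(X)<.03)&(abs(Yl)<.06)&(abs(z-.146)<.003);print('plate y',np.percentile(Yl[k],[1,99]))
E
python3 m5.py pics/w5W.npy
```

```text
-0.112 y ext [-0.0222  0.0211] top tooth [-0.0062  0.0039] z 0.1279 L z 0.1114 R z 0.1119
-0.102 y ext [-0.0224  0.0201] top tooth [-0.0062  0.004 ] z 0.1283 L z 0.1113 R z 0.1119
-0.092 y ext [-0.0225  0.0202] top tooth [-0.0062  0.0041] z 0.1282 L z 0.1113 R z 0.1123
-0.082 y ext [-0.0227  0.0204] top tooth [-0.0062  0.0042] z 0.1281 L z 0.1113 R z 0.1121
-0.072 y ext [-0.0228  0.0207] top tooth [-0.0062  0.0042] z 0.1283 L z 0.1112 R z 0.1117
-0.062 y ext [-0.0229  0.0209] top tooth [-0.0062  0.003 ] z 0.1281 L z 0.1114 R z 0.1117
top tooth tilt [0.04224964 0.12823986]
yaw dev [-0.00706443 -0.00176919]
grip 247 [-0.00294464  0.16585513]
cap y [-0.03592543  0.03389845]
plate y [-0.03762005  0.03489857]
```

Run:
```python
from h import *
p=gw(-.09,-.0011,0)[:2]; a=np.deg2rad(74.7); o=p+.09*np.array([np.cos(a),np.sin(a)]); print(o)
open('h.py','a').write('G_O=np.array([%.5f,%.5f]); G_A=np.deg2rad(74.7); Y=G_A+np.pi/2\n'%tuple(o))
print(rel([.479,-.43,.25],np.deg2rad(179.5),False))
```

```text
[ 0.59851738 -0.17240786]
(array([ 69.9, 160.2,  47.6]), array([-0.249 , -0.0011,  0.0015]))
```

>>> step_arm(steps="1 10 45 10 -0.05 0 0; 1 30 90 25 -0.15 0 0; 1 55 130 40 -0.22 0 0; 1 70 160 48 -0.249 0 0; 1 70 160 48 -0.249 0 0")

```text
time_s: 6.1
tool_pos: [0.4758, -0.4313, 0.2468]
orientation: [-0.706, 0.003, 0.708, 0.005]
ft_force: [-0.1, 0.7, -0.9]
grip_width: 0.0852
```

Run:
```python
from h import *
st(); im=snap('wrist','w6.png'); W=im['W']; np.save('pics/w6W.npy',W); z=W[...,2]
for h in (.02,.045,.062,.072):
    m=(z>h)&(z<.09)&(W[...,0]>.42)&(W[...,0]<.54)&(W[...,1]<-.35)&(W[...,1]>-.52)
    print(h,m.sum(),cv2.minAreaRect(W[m][:,:2].astype(np.float32)*1000),W[m].min(0).round(4),W[m].max(0).round(4))
# barrel edges
for y in np.arange(-.45,-.39,.008):
    m=(abs(W[...,1]-y)<.003)&(z>.06)&(z<.075)&(abs(W[...,0]-.479)<.06); x=W[...,0][m]
    if m.sum()>5: print(y.round(3),np.percentile(x,[1,99]).round(4),np.percentile(x,[1,99]).mean().round(4),np.median(z[m]).round(4))
```

```text
t 6.1 tcp [ 0.4758 -0.4313  0.2468] toolz yaw 3.1304 x [-0.004  0.004 -1.   ] F [-0.1  0.7 -0.9] w 0.0852 j [-0.49  0.45  0.42 -0.   -1.55  0.48]
0.02 5036 ((478.5014343261719, -442.6628112792969), (129.35833740234375, 76.00495910644531), 89.8996353149414) [ 0.4406 -0.5073  0.0207] [ 0.5166 -0.3779  0.0796]
0.045 4837 ((478.4199523925781, -442.32366943359375), (128.7406768798828, 75.9389419555664), 89.85086059570312) [ 0.4406 -0.5068  0.045 ] [ 0.5166 -0.3779  0.0796]
0.062 4046 ((478.487548828125, -432.8370056152344), (109.70686340332031, 75.94278717041016), 89.8996353149414) [ 0.4406 -0.4876  0.062 ] [ 0.5166 -0.3779  0.0796]
0.072 1104 ((478.4568786621094, -425.07025146484375), (93.51729583740234, 64.61717987060547), 89.84114837646484) [ 0.4463 -0.4718  0.072 ] [ 0.5109 -0.3782  0.0796]
-0.45 [0.4503 0.5063] 0.4783 0.068
-0.442 [0.4502 0.5066] 0.4784 0.068
-0.434 [0.45   0.5069] 0.4785 0.0682
-0.426 [0.4499 0.5069] 0.4784 0.068
-0.418 [0.4499 0.5063] 0.4781 0.068
-0.41 [0.45   0.5066] 0.4783 0.068
-0.402 [0.4508 0.507 ] 0.4789 0.068
-0.394 [0.4509 0.5073] 0.4791 0.0681
```

View pics/w6.png

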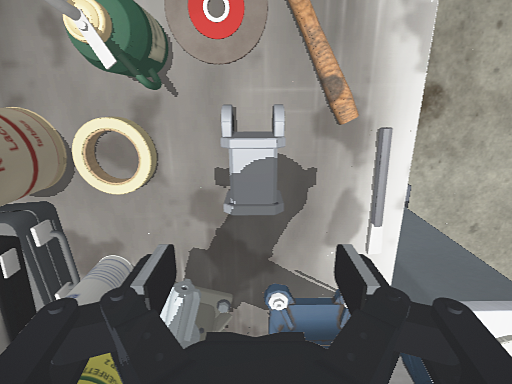

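Run:
```python
from h import *
print(rel([.4784,-.436,.04],np.deg2rad(179.87)))
```

```text
(array([227.1,   6.3,  -1.4]), array([-0.0085,  0.0013,  0.0028]))
```

>>> step_arm(steps="1 45 3 -1 -0.008 0 0; 1 90 6 -1.4 -0.008 0.001 0.003; 1 130 6.3 -1.4 -0.008 0.001 0.003; 1 160 6.3 -1.4 -0.008 0.001 0.003; 1 160 6.3 -1.4 -0.008 0.001 0.003")

```text
time_s: 6.65
tool_pos: [0.4773, -0.4332, 0.0841]
orientation: [-0.705, -0.001, 0.71, 0.002]
ft_force: [0.1, 0.5, -0.4]
grip_width: 0.0855
```

Run:
```python
from h import *
st();print(rel([.4784,-.436,.04],np.deg2rad(179.87)))
```

```text
t 6.65 tcp [ 0.4773 -0.4332  0.0841] toolz yaw 3.14 x [-0.007  0.005 -1.   ] F [ 0.1  0.5 -0.4] w 0.0855 j [-0.5   0.52  0.13 -0.   -1.19  0.49]
(array([62.8,  3.2, -1.6]), array([0.0007, 0.0069, 0.0051]))
```

>>> step_arm(steps="1 20 3 -1.6 0.001 0.007 0.005; 1 40 3.2 -1.6 0.001 0.007 0.005; 1 55 3.2 -1.6 0.001 0.007 0.005; 1 62 3.2 -1.6 0.001 0.007 0.005; 1 63 3.2 -1.6 0.001 0.007 0.005")

```text
time_s: 7.15
tool_pos: [0.4795, -0.436, 0.0222]
orientation: [0.708, -0.001, -0.707, -0.0]
ft_force: [0.4, 0.1, 0.8]
grip_width: 0.0851
```

>>> step_arm(steps="0.5 0 0 0 0 0 0; 0.5 0 0 0 0 0 0; 0.5 0 0 0 0 0 0; 0.5 0 0 0 0 0 0; 0.5 0 0 0 0 0 0", grip_force=60)

```text
time_s: 7.65
tool_pos: [0.4798, -0.4366, 0.0243]
orientation: [0.708, -0.001, -0.706, 0.001]
ft_force: [-1.9, 1.4, 5.9]
grip_width: 0.0573
```

Run:
```python
from h import *
st();print(rel([.4784,-.436,.04],np.deg2rad(179.87))); snap('wrist','w7.png')
```

```text
t 7.65 tcp [ 0.4798 -0.4366  0.0243] toolz yaw 3.1406 x [ 0.002 -0.003 -1.   ] F [-1.9  1.4  5.9] w 0.0573 j [-0.5   0.57  0.05  0.   -1.04  0.5 ]
(array([ 3. , -0.6,  1.4]), array([ 0.0013, -0.0023, -0.0026]))
```

View pics/w7.png

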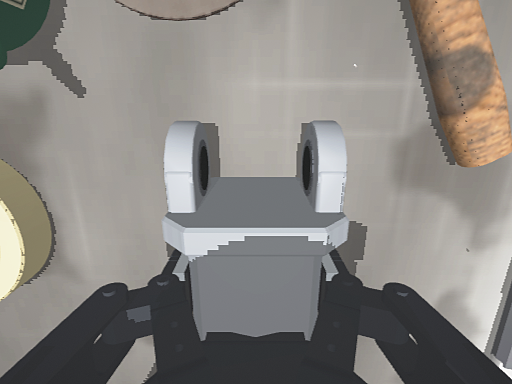

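```bash
cat >> h.py <<'E'
def pre(lx,z=.0913,ly=0.,yaw=0.):
    p=gw(lx-.0036,ly,z); return rel(p,Y+yaw,False)
E
python3 - <<'E'
from h import *
print(pre(-.212),gw(-.2156,0,.0913))
E
```

```text
(array([-67. , -56.1, -61.9]), array([ 0.266 , -0.0026, -0.0023])) [ 0.54162897 -0.38036858  0.0913    ]
```

>>> step_arm(steps="0.3 -10 0 0 0 0 0; 0.3 -30 0 0 0 0 0; 0.3 -50 -5 -5 0.03 0 0; 0.3 -67 -15 -15 0.08 0 0; 0.3 -67 -28 -30 0.14 0 0", grip_force=90)

```text
time_s: 8.2
tool_pos: [0.5106, -0.4093, 0.0943]
orientation: [0.707, -0.053, -0.703, -0.05]
ft_force: [1.4, -1.1, -5.1]
grip_width: 0.0572
```

Run:
```python
from h import *
st();print(pre(-.212))
```

```text
t 8.2 tcp [ 0.5106 -0.4093  0.0943] toolz yaw 2.9972 x [ 0.006 -0.005 -1.   ] F [ 1.4 -1.1 -5.1] w 0.0572 j [-0.44  0.52  0.15  0.   -1.2   0.29]
(array([  3.1, -33.1, -26.5]), array([ 0.1226, -0.0068, -0.0034]))
```

>>> step_arm(steps="0.3 1 -10 -10 0.05 0 0; 0.3 2 -25 -20 0.1 -0.004 -0.003; 0.3 3 -33 -26 0.123 -0.007 -0.003; 0.3 3 -33 -26.5 0.123 -0.007 -0.003; 0.3 3 -33 -26.5 0.123 -0.007 -0.003")

```text
time_s: 8.7
tool_pos: [0.5412, -0.3801, 0.0909]
orientation: [-0.7, 0.094, 0.701, 0.094]
ft_force: [0.2, -0.8, -6.6]
grip_width: 0.057
```

Run:
```python
from h import *
st();print(pre(-.212)); snap('wrist','w8.png'); im=snap('scene','s8.png'); im=snap('top','t8.png')
i=cv2.imread('pics/t8.png');a=cv2.resize(i[150:270,240:400],None,fx=4,fy=4)
i=cv2.imread('pics/s8.png');b=cv2.resize(i[160:300,200:340],None,fx=4,fy=4); cv2.imwrite('pics/t8c.png',a);cv2.imwrite('pics/s8c.png',b)
```

```text
t 8.7 tcp [ 0.5412 -0.3801  0.0909] toolz yaw 2.875 x [-0.001  0.001 -1.   ] F [ 0.2 -0.8 -6.6] w 0.057 j [-0.38  0.54  0.18 -0.   -1.21  0.11]
(array([-0.4,  0.1, -0.5]), array([0.0005, 0.0014, 0.0002]))
```

View pics/t8c.png

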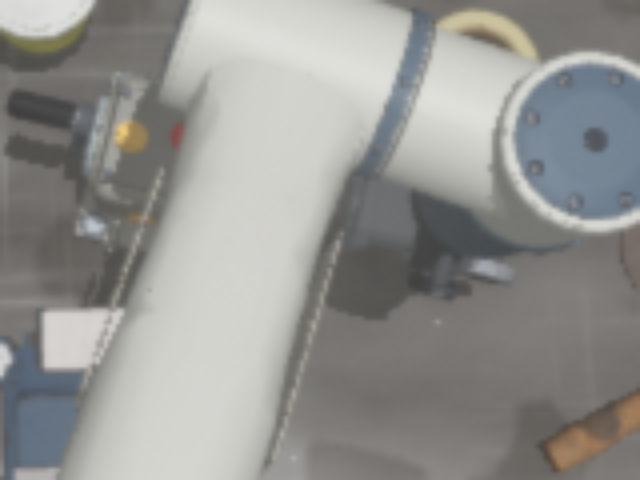

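View pics/s8c.png

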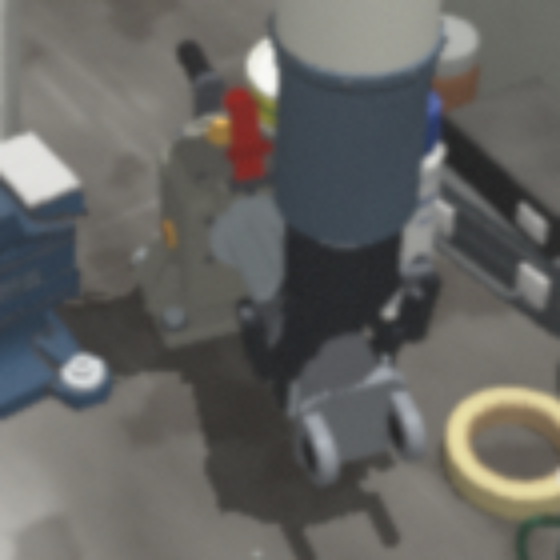

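View pics/w8.png

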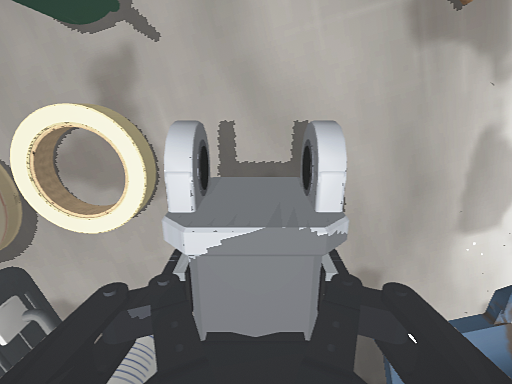

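>>> step_arm(steps="0.3 -0.5 -6 -0.5 0 0 0; 0.3 -0.5 -12 -0.5 0 0 0; 0.3 -0.5 -18 -0.5 0 0 0; 0.3 -0.5 -25 -0.5 0 0 0; 0.3 -0.5 -32 -0.5 0 0 0")

```text
time_s: 9.35
tool_pos: [0.5501, -0.3493, 0.0919]
orientation: [-0.701, 0.094, 0.701, 0.094]
ft_force: [0.0, 0.2, -7.2]
grip_width: 0.0569
```

Run:
```python
from h import *
st();print(pre(-.165));
```

```text
t 9.35 tcp [ 0.5501 -0.3493  0.0919] toolz yaw 2.874 x [-0.001  0.    -1.   ] F [ 0.   0.2 -7.2] w 0.0569 j [-0.33  0.52  0.15  0.   -1.2   0.06]
(array([  0.6, -14.8,  -0. ]), array([-0.0006,  0.0006, -0.0001]))
```

No contact yet; proceed in small advances.

>>> step_arm(steps="0.3 0.4 -3 0 0 0 0; 0.3 0.4 -6 0 0 0 0; 0.3 0.4 -9 0 0 0 0; 0.3 0.4 -12 0 0 0 0; 0.3 0.4 -15 0 0 0 0")

```text
time_s: 9.85
tool_pos: [0.5541, -0.3348, 0.0915]
orientation: [-0.701, 0.094, 0.701, 0.094]
ft_force: [0.1, -0.5, -5.7]
grip_width: 0.0568
```

Run:
```python
from h import *
st();print(pre(-.15)); print(robot.state()['moment'].round(2))
```

```text
t 9.85 tcp [ 0.5541 -0.3348  0.0915] toolz yaw 2.8738 x [-0.001 -0.    -1.   ] F [ 0.1 -0.5 -5.7] w 0.0568 j [-0.3   0.51  0.14  0.   -1.19  0.03]
(array([  0.2, -14.7,   0. ]), array([-0.0008,  0.0005, -0.0002]))
[ 0.05 -0.05  0.  ]
```

>>> step_arm(steps="0.3 0 -5 0 0 0 0; 0.3 0 -10 0 0 0 0; 0.3 0 -15 0 0 0 0; 0.3 0 -20 0 0 0 0; 0.3 0 -25 0 0 0 0")

```text
time_s: 10.35
tool_pos: [0.5608, -0.3102, 0.0915]
orientation: [-0.701, 0.094, 0.701, 0.094]
ft_force: [0.1, 0.1, -5.9]
grip_width: 0.0569
```

Run:
```python
from h import *
st();print(pre(-.107)); print(robot.state()['moment'].round(2))
```

```text
t 10.35 tcp [ 0.5608 -0.3102  0.0915] toolz yaw 2.874 x [-0.001 -0.    -1.   ] F [ 0.1  0.1 -5.9] w 0.0569 j [-0.26  0.5   0.12  0.   -1.19 -0.01]
(array([  0.2, -32.2,   0. ]), array([-0.0006,  0.0005, -0.0002]))
[ 0.06 -0.    0.03]
```

>>> step_arm(steps="0.3 0 -5 0 0 0 0; 0.3 0 -10 0 0 0 0; 0.3 0 -15 0 0 0 0; 0.3 0 -20 0 0 0 0; 0.3 0 -24 0 0 0 0")

```text
time_s: 10.85
tool_pos: [0.5673, -0.2866, 0.0915]
orientation: [-0.701, 0.094, 0.701, 0.094]
ft_force: [0.9, -0.1, -7.2]
grip_width: 0.0568
```

Run:
```python
from h import *
st();print(pre(-.107)); print(robot.state()['moment'].round(2));snap('scene','s9.png')
i=cv2.imread('pics/s9.png');b=cv2.resize(i[160:300,200:340],None,fx=4,fy=4);cv2.imwrite('pics/s9c.png',b)
```

```text
t 10.85 tcp [ 0.5673 -0.2866  0.0915] toolz yaw 2.8741 x [-0.001  0.    -1.   ] F [ 0.9 -0.1 -7.2] w 0.0568 j [-0.22  0.49  0.1   0.   -1.18 -0.05]
(array([ 0.2, -7.7,  0.1]), array([-0.0005,  0.0005, -0.0001]))
[0.03 0.01 0.  ]
```

View pics/s9c.png

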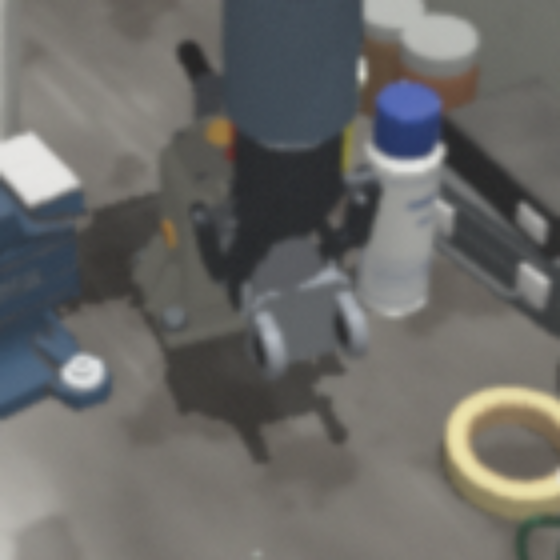

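>>> step_arm(steps="0.3 0 -2 0 0 0 0; 0.3 0 -4 0 0 0 0; 0.3 0 -6 0 0 0 0; 0.3 0 -7 0 0 0 0; 0.3 0 -8 0 0 0 0")

```text
time_s: 11.4
tool_pos: [0.569, -0.2804, 0.0917]
orientation: [-0.7, 0.095, 0.701, 0.093]
ft_force: [-2.1, -9.9, -8.0]
grip_width: 0.0573
```

Run:
```python
from h import *
st();print(pre(-.107)); print(robot.state()['moment'].round(2))
```

```text
t 11.4 tcp [ 0.569  -0.2804  0.0917] toolz yaw 2.8737 x [-0.001 -0.003 -1.   ] F [-2.1 -9.9 -8. ] w 0.0573 j [-0.21  0.49  0.1   0.   -1.18 -0.06]
(array([ 0.4, -1.3,  0. ]), array([-0.0009,  0.0007, -0.003 ]))
[-3.31  0.64 -0.28]
```

>>> step_arm(steps="0.3 0 -2 0 0 0 0; 0.3 0 -3 0 0 0 0; 0.3 0 -4 0 0 0 0; 0.3 0 -4 0 0 0 0; 0.3 0 -4 0 0 0 0")

```text
time_s: 11.9
tool_pos: [0.5689, -0.2805, 0.0919]
orientation: [-0.7, 0.098, 0.702, 0.092]
ft_force: [-1.9, -13.8, -8.8]
grip_width: 0.0567
```

Run:
```python
from h import *
st();print(pre(-.107)); print(robot.state()['moment'].round(2)); im=snap('wrist','w10.png');
```

```text
t 11.9 tcp [ 0.5689 -0.2805  0.0919] toolz yaw 2.8724 x [-0.003 -0.008 -1.   ] F [ -1.9 -13.8  -8.8] w 0.0567 j [-0.21  0.49  0.09  0.01 -1.18 -0.07]
(array([ 0.6, -1.5, -0.1]), array([-0.0021,  0.0012, -0.0087]))
[-4.61  0.67 -0.08]
```

View pics/w10.png

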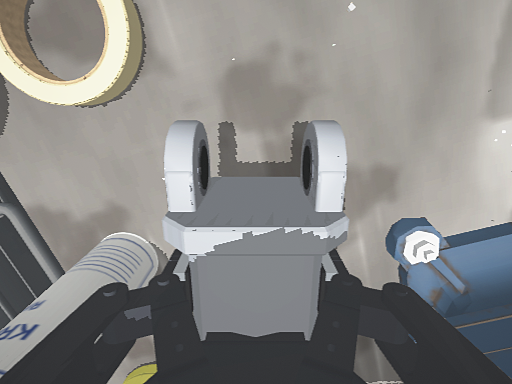

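>>> step_arm(steps="0.3 0 2 0 0 0 0; 0.3 0 1.5 0 0 0 0; 0.85 0 1.5 0 0 0 0; 0.85 0 1.5 0 0 0 0; 0.85 0 1.5 0 0 0 0")

```text
time_s: 12.45
tool_pos: [0.5695, -0.2819, 0.0933]
orientation: [0.701, -0.098, -0.701, -0.091]
ft_force: [0.6, 0.8, 0.1]
grip_width: 0.0726
```

Run:
```python
from h import *
st()
```

```text
t 12.45 tcp [ 0.5695 -0.2819  0.0933] toolz yaw 2.8732 x [-0.001 -0.009 -1.   ] F [0.6 0.8 0.1] w 0.0726 j [-0.21  0.49  0.09  0.01 -1.18 -0.06]
```

>>> step_arm(steps="0.85 -20 0 0 0 0 0; 0.85 -60 0 0 0 0 -0.008; 0.85 -110 0 0 0 0 -0.008; 0.85 -160 0 0 0 0 -0.008; 1 -210 0 0 0 0 -0.008")

```text
time_s: 12.95
tool_pos: [0.5694, -0.2798, 0.3064]
orientation: [0.702, -0.095, -0.7, -0.094]
ft_force: [1.6, 0.2, 0.5]
grip_width: 0.0842
```

Run:
```python
from h import *
st(); print(rel(gw(-.10,0,.33),Y,False))
```

```text
t 12.95 tcp [ 0.5694 -0.2798  0.3064] toolz yaw 2.8736 x [ 0.003 -0.002 -1.   ] F [1.6 0.2 0.5] w 0.0842 j [-0.21  0.43  0.54  0.   -1.68 -0.06]
(array([-23.6, -11.2,   0.2]), array([-0.001 , -0.0036, -0.0011]))
```

>>> step_arm(steps="0.3 -20 -11 0 0 0 0; 0.3 -23 -11 0 0 0 0; 0.3 -23 -11 0 0 0 0; 0.3 -23 -11 0 0 0 0; 0.3 -23 -11 0 0 0 0")

```text
time_s: 13.45
tool_pos: [0.5718, -0.2691, 0.3279]
orientation: [0.701, -0.095, -0.701, -0.094]
ft_force: [-0.0, -0.0, -1.3]
grip_width: 0.0253
```

Run:
```python
from h import *
st(); im=snap('wrist','w11.png'); W=im['W'];z=W[...,2];np.save('pics/w11W.npy',W); snap('scene','s11.png')
i=cv2.imread('pics/w11.png');cv2.imwrite('pics/w11c.png',cv2.resize(i[90:290,180:340],None,fx=4,fy=3,interpolation=cv2.INTER_CUBIC))
c,s=np.cos(G_A),np.sin(G_A); D=W[...,:2]-G_O; X=D@[c,s]; Yl=D@[-s,c]
for y in (-.02,-.01,.01,.02):
    k=(abs(Yl-y)<.003)&(X<-.045)&(X>-.2)&(z>.139)&(z<.147)
    if k.sum(): print(y,'flange top x',np.percentile(X[k],[2,50,98]).round(4),np.median(z[k]).round(4))
k=(X>-.13)&(X<-.08)&(abs(Yl)<.05)&(z>.128)&(z<.138); print('barrel',np.percentile(Yl[k],[1,99]),np.median(z[k]))
h=np.histogram(X[(abs(Yl+.02)<.006)&(z>.138)&(z<.148)],bins=np.arange(-.15,-.04,.002)); print(list(zip(h[1].round(3),h[0])))
```

```text
t 13.45 tcp [ 0.5718 -0.2691  0.3279] toolz yaw 2.8736 x [ 0.    -0.001 -1.   ] F [-0.  -0.  -1.3] w 0.0253 j [-0.19  0.43  0.6   0.   -1.74 -0.08]
-0.02 flange top x [-0.1485 -0.0665 -0.0497] 0.1422
-0.01 flange top x [-0.1485 -0.137  -0.0507] 0.1421
0.01 flange top x [-0.1484 -0.1369 -0.0471] 0.1423
0.02 flange top x [-0.1484 -0.0665 -0.0469] 0.1427
barrel [-0.02892222  0.02760141] 0.1333806460606532
[(np.float64(-0.15), np.int64(11)), (np.float64(-0.148), np.int64(22)), (np.float64(-0.146), np.int64(11)), (np.float64(-0.144), np.int64(22)), (np.float64(-0.142), np.int64(21)), (np.float64(-0.14), np.int64(19)), (np.float64(-0.138), np.int64(12)), (np.float64(-0.136), np.int64(0)), (np.float64(-0.134), np.int64(0)), (np.float64(-0.132), np.int64(0)), (np.float64(-0.13), np.int64(0)), (np.float64(-0.128), np.int64(0)), (np.float64(-0.126), np.int64(0)), (np.float64(-0.124), np.int64(0)), (np.float64(-0.122), np.int64(0)), (np.float64(-0.12), np.int64(0)), (np.float64(-0.118), np.int64(0)), (np.float64(-0.116), np.int64(0)), (np.float64(-0.114), np.int64(0)), (np.float64(-0.112), np.i
[... 499 characters left out ...]
.float64(-0.082), np.int64(0)), (np.float64(-0.08), np.int64(0)), (np.float64(-0.078), np.int64(0)), (np.float64(-0.076), np.int64(0)), (np.float64(-0.074), np.int64(0)), (np.float64(-0.072), np.int64(0)), (np.float64(-0.07), np.int64(0)), (np.float64(-0.068), np.int64(11)), (np.float64(-0.066), np.int64(16)), (np.float64(-0.064), np.int64(10)), (np.float64(-0.062), np.int64(17)), (np.float64(-0.06), np.int64(13)), (np.float64(-0.058), np.int64(16)), (np.float64(-0.056), np.int64(10)), (np.float64(-0.054), np.int64(0)), (np.float64(-0.052), np.int64(10)), (np.float64(-0.05), np.int64(3)), (np.float64(-0.048), np.int64(5)), (np.float64(-0.046), np.int64(0)), (np.float64(-0.044), np.int64(0))]
```

View pics/w11c.png

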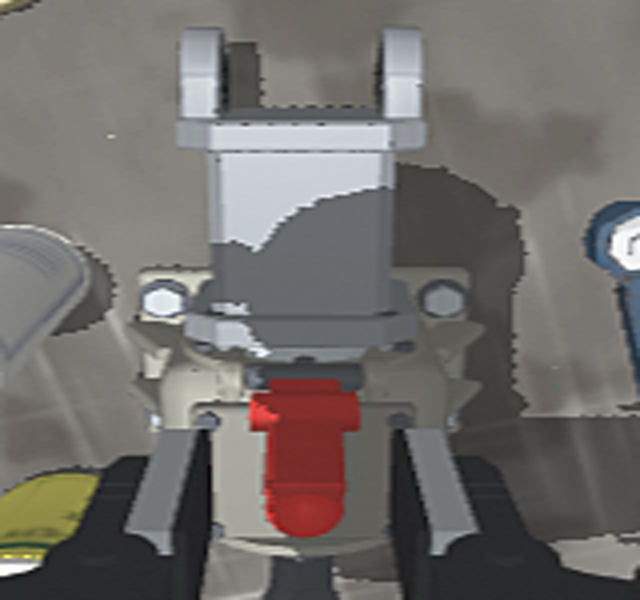

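```bash
cat > kp.py <<'E'
from h import *
import sys
def P(phi):
    k=np.array([-.044-.0622*np.cos(phi),.151+.0622*np.sin(phi)])
    c=k+.011*np.array([np.sin(phi),np.cos(phi)])
    return c+[.011-.012*max(0,np.cos(phi)),-.006*np.sin(phi)]
st()
for a in sys.argv[1:]:
    x,z=P(float(a)); print(a,(x.round(4),z.round(4)),*rel(gw(x,0,z),Y,False))
E
python3 kp.py 1.947; python3 -c "
from h import *
print(rel(gw(.016,0,.25),Y,False),rel(gw(.016,0,.2),Y,False))"
```

```text
t 13.55 tcp [ 0.5719 -0.2692  0.3284] toolz yaw 2.8734 x [ 0.001 -0.002 -1.   ] F [ 0.3  0.2 -1. ] w 0.0256 j [-0.19  0.43  0.6   0.   -1.74 -0.08]
1.947 (np.float64(0.0001), np.float64(0.1992)) [ 129.  -100.6    0.2] [-0.0012 -0.0015 -0.0012]
(array([ 7.820e+01, -1.165e+02,  1.000e-01]), array([-0.0012, -0.0015, -0.0012])) (array([ 128.2, -116.6,    0.2]), array([-0.0012, -0.0015, -0.0012]))
```

>>> step_arm(steps="0 0 -45 0 0 0 0; 0 0 -90 0 0 0 0; 0 20 -116 0 0 0 0; 0 60 -117 0 0 0 0; 0 78 -117 0 0 0 0")

```text
time_s: 14.05
tool_pos: [0.6018, -0.1548, 0.246]
orientation: [-0.699, 0.094, 0.702, 0.094]
ft_force: [-0.4, -0.9, -0.4]
grip_width: -0.0002
```

>>> step_arm(steps="0 20 0 0 0 0 0; 0 40 0 0 0 0 0; 0 50 0 0 0 0 0; 0 50 0 0 0 0 0; 0 50 0 0 0 0 0")

```text
time_s: 14.55
tool_pos: [0.602, -0.1551, 0.1969]
orientation: [-0.7, 0.094, 0.702, 0.094]
ft_force: [-0.4, -0.9, 0.7]
grip_width: 0.0003
```

```bash
python3 kp.py 1.94 1.7 1.5 1.3 1.1 0.9; python3 -c "
from h import *
snap('wrist','w12.png');snap('scene','s12.png')"
```

```text
t 14.55 tcp [ 0.602  -0.1551  0.1969] toolz yaw 2.8751 x [-0.003 -0.001 -1.   ] F [-0.4 -0.9  0.7] w 0.0003 j [-0.    0.41  0.24  0.   -1.41 -0.27]
1.94 (np.float64(-0.0003), np.float64(0.1994)) [-2.5 17.9 -1.2] [ 0.0006  0.003  -0.0015]
1.7 (np.float64(-0.0141), np.float64(0.2053)) [-8.4 31.7 -1.2] [ 0.0006  0.003  -0.0015]
1.5 (np.float64(-0.0273), np.float64(0.2078)) [-10.9  44.9  -1.2] [ 0.0006  0.003  -0.0015]
1.3 (np.float64(-0.0422), np.float64(0.2081)) [-11.1  59.8  -1.2] [ 0.0006  0.003  -0.0015]
1.1 (np.float64(-0.0569), np.float64(0.2061)) [-9.1 74.4 -1.2] [ 0.0006  0.003  -0.0015]
0.9 (np.float64(-0.0705), np.float64(0.2019)) [-4.8 88.1 -1.2] [ 0.0006  0.003  -0.0015]
```

View pics/w12.png

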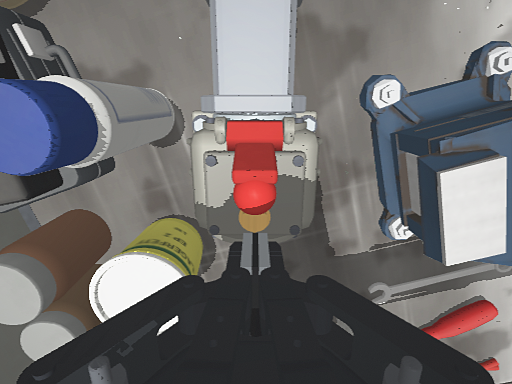

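>>> step_arm(steps="0 -2 18 -1 0 0 0; 0 -7 31 -1 0 0 0; 0 -10 45 -1 0 0 0; 0 -10 60 -1 0 0 0; 0 -9 74 -1 0 0 0")

```text
time_s: 15.15
tool_pos: [0.5834, -0.2281, 0.2067]
orientation: [-0.7, 0.094, 0.701, 0.094]
ft_force: [0.8, 1.4, -0.1]
grip_width: -0.0001
```

```bash
python3 kp.py 1.1 0.9 .7 .5 .35 .2; python3 -c "
from h import *
snap('wrist','w13.png');snap('scene','s13.png')"
```

```text
t 15.15 tcp [ 0.5834 -0.2281  0.2067] toolz yaw 2.8745 x [-0.001 -0.    -1.   ] F [ 0.8  1.4 -0.1] w -0.0001 j [-0.12  0.42  0.28  0.   -1.43 -0.14]
1.1 (np.float64(-0.0569), np.float64(0.2061)) [ 0.6 -0.9  0.1] [-0.0001  0.0012 -0.0007]
0.9 (np.float64(-0.0705), np.float64(0.2019)) [ 4.8 12.8  0.1] [-0.0001  0.0012 -0.0007]
.7 (np.float64(-0.0827), np.float64(0.1956)) [11.1 24.9  0.1] [-0.0001  0.0012 -0.0007]
.5 (np.float64(-0.0928), np.float64(0.1876)) [19.1 35.1  0.1] [-0.0001  0.0012 -0.0007]
.35 (np.float64(-0.0989), np.float64(0.1806)) [26.1 41.2  0.1] [-0.0001  0.0012 -0.0007]
.2 (np.float64(-0.1035), np.float64(0.1729)) [33.7 45.8  0.1] [-0.0001  0.0012 -0.0007]
```

View pics/w13.png

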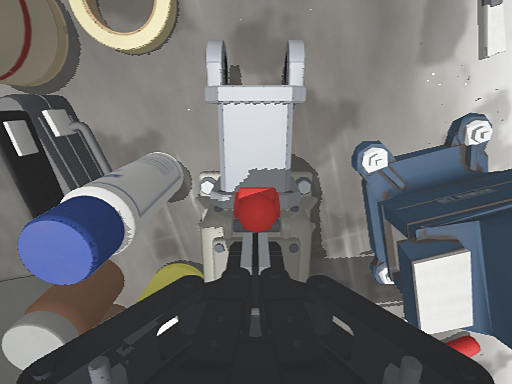

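>>> step_arm(steps="0 5 13 0 0 0 0; 0 11 25 0 0 0 0; 0 19 35 0 0 0 0; 0 26 41 0 0 0 0; 0 33 46 0 0 0 0")

```text
time_s: 15.75
tool_pos: [0.5703, -0.2736, 0.1726]
orientation: [-0.7, 0.095, 0.702, 0.095]
ft_force: [-0.1, 16.9, 25.3]
grip_width: 0.0001
```

```bash
python3 kp.py  .35 .2; python3 -c "
from h import *
snap('wrist','w14.png');snap('scene','s14.png')
i=cv2.imread('pics/s14.png');cv2.imwrite('pics/s14c.png',cv2.resize(i[160:300,200:340],None,fx=4,fy=4))"
```

```text
t 15.75 tcp [ 0.5703 -0.2736  0.1726] toolz yaw 2.8724 x [-0.003 -0.    -1.   ] F [-0.1 16.9 25.3] w 0.0001 j [-0.2   0.44  0.23  0.   -1.36 -0.07]
.35 (np.float64(-0.0989), np.float64(0.1806)) [-8.  -6.1 -0.5] [-0.0021  0.0028 -0.001 ]
.2 (np.float64(-0.1035), np.float64(0.1729)) [-0.4 -1.5 -0.5] [-0.0021  0.0028 -0.001 ]
```

View pics/w14.png

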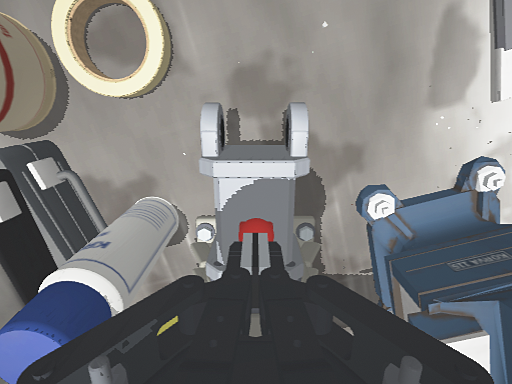

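View pics/s14c.png

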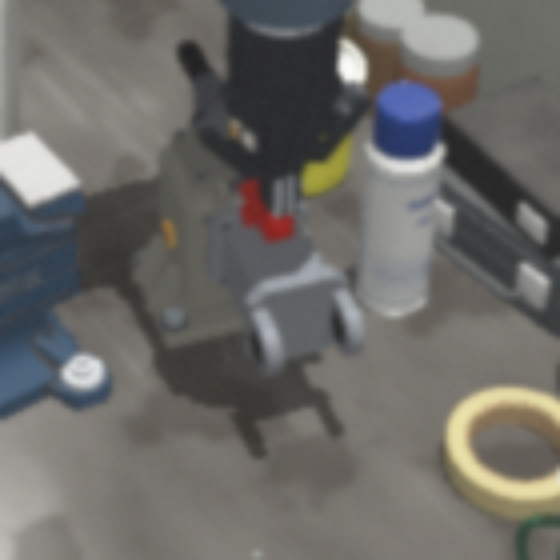

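>>> step_arm(steps="0 -10 -2 0 0 0 0; 0 -50 -2 0 0 0 0; 0 -100 -2 0 0 0 0; 0 -145 0 0 0 0 0; 0 -145 0 0 0 0 0")

```text
time_s: 16.35
tool_pos: [0.5723, -0.2749, 0.3273]
orientation: [0.705, -0.097, -0.697, -0.093]
ft_force: [1.0, 0.4, -0.2]
grip_width: -0.0002
```

```bash
cat > m15.py <<'E'
from h import *
import sys
n=sys.argv[1]
st(); im=snap('wrist',n+'.png'); W=im['W'];z=W[...,2]
i=cv2.imread('pics/%s.png'%n);cv2.imwrite('pics/%sc.png'%n,cv2.resize(i[90:290,180:340],None,fx=4,fy=3,interpolation=cv2.INTER_CUBIC))
hsv=cv2.cvtColor(i,cv2.COLOR_BGR2HSV)
c,s=np.cos(G_A),np.sin(G_A); D=W[...,:2]-G_O; X=D@[c,s]; Yl=D@[-s,c]
m=((hsv[...,0]<6)|(hsv[...,0]>174))&(hsv[...,1]>150)&(X>-.14)&(X<0)&(abs(Yl)<.03)&(z>.1)
p=np.c_[X[m],Yl[m],z[m]]; print(m.sum(),p.min(0).round(4),p.max(0).round(4))
b=p[p[:,2]>p[:,2].max()-.008]
from scipy.optimize import least_squares
r=least_squares(lambda c:np.linalg.norm(b-c,axis=1)-.011,b.mean(0)-[0,0,.006],loss='soft_l1',f_scale=.001); print('knob',r.x)
print('keeper',np.arctan2(r.x[2]-.151,-.044-r.x[0])-.194)
for a in np.arange(-.092,-.045,.006):
    k=abs(p[:,0]-a)<.003
    if k.sum(): print('plate',a.round(3),np.median(p[k,2]).round(4))
for y in (-.03,.03):
    k=(abs(Yl-y)<.004)&(X<-.045)&(X>-.09)&(z>.137)&(z<.147); print('flange',np.percentile(X[k],[3,97]).round(4),np.median(z[k]).round(4))
k=(X>-.135)&(X<-.1)&(abs(Yl)<.05)&(z>.127)&(z<.138); print('barrel',np.percentile(Yl[k],[1,99]).round(4),np.median(z[k]).round(4))
E
python3 m15.py w15
```

```text
t 16.35 tcp [ 0.5723 -0.2749  0.3273] toolz yaw 2.8723 x [ 0.011 -0.007 -1.   ] F [ 1.   0.4 -0.2] w -0.0002 j [-0.2   0.43  0.59  0.   -1.73 -0.07]
950 [-0.117  -0.0141  0.1394] [-0.049   0.0156  0.1765]
knob [-0.10607286  0.00056078  0.16421395]
keeper 0.01574712990675972
plate -0.092 0.1573
plate -0.086 0.1572
plate -0.08 0.1573
plate -0.074 0.1566
plate -0.068 0.1571
plate -0.062 0.1575
plate -0.056 0.157
plate -0.05 0.157
flange [-0.0664 -0.0469] 0.14
flange [-0.0665 -0.0458] 0.1396
barrel [-0.0292  0.0273] 0.1333
```

View pics/w15c.png

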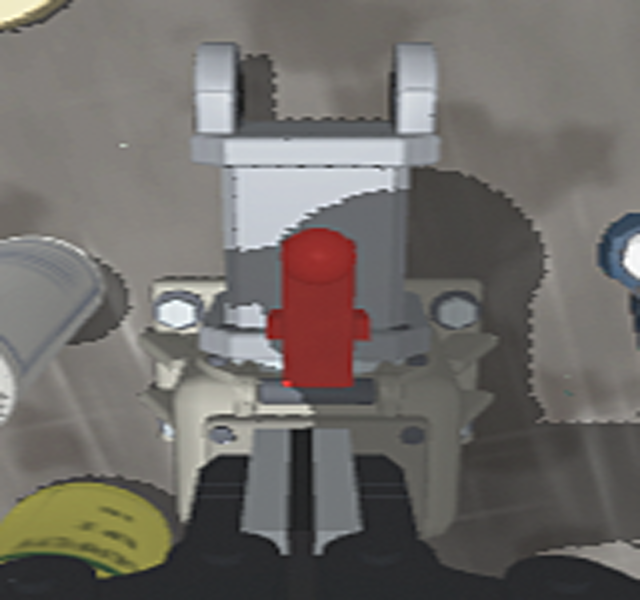

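```bash
python3 -c "
from h import *
st(); print(robot.state()['qd'].round(3)); job_done()"
```

```text
t 16.4 tcp [ 0.572  -0.2739  0.3234] toolz yaw 2.8728 x [ 0.006 -0.004 -1.   ] F [-0.3  0.7 -0.3] w -0.0003 j [-0.2   0.43  0.59  0.   -1.72 -0.07]
[ 0.003  0.035 -0.114 -0.037  0.031  0.   ]
the job is handed in; nothing more can be done
```

The yoke is on the stub with the keeper locked down behind its flange, and the job was handed in at 16.4 s. `job_done()` gives no verdict, so what follows is my own measurement.

- **Crank:** I turned the shaft upright by gripping the crank. The wrist camera put it about 0.03 rad off upright afterwards, within the 0.07 rad free-entry limit.
- **Yoke:** It slid onto the stub with almost no force until it stopped firmly against the bearing cap at about 14 N. My measured stop was 1.5 mm short of nominal home. The rear face of the flange read about 2.5 mm from its nominal place. Both are within the limits, and close to the roughly 2 mm calibration error.
- **Keeper:** The last picture shows it level, at about 0.016 rad, which means the tongue did drop behind the flange.
- **Grease pot and spray can:** The last wrist views showed both standing. I did not measure their positions again at the end.
- **At hand-in:** The wrist force was about zero and the fingers were about 15 cm above everything. The arm was still settling slightly, at up to 0.11 rad/s.

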